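# Pair the finished bells with their display bases

## Robot

A 6-joint arm with a two-finger parallel gripper is mounted at the origin on the work surface. World frame = base frame: x ahead of the robot, y to its left, z up, the work surface at z = 0. Lengths are in m, angles in rad, forces in N, time in s.
With the tool pointing down it reaches from about 0.25 to 0.725 m from the base axis. Payload 4 kg.
Tool frame: the origin (TCP) lies midway between the tips of the shut fingers; the grasp point (between the pads) lies 19 mm behind it; x points along the fingers, y is the direction in which the jaws open and shut, and the axes are right-handed (so a half turn about x gives the same grasp; the last joint's range is limited). The gripper opens to 85 mm and grips with 20 to 120 N. Pads are 22 mm wide; open, the fingers measure 114 mm over their backs; the gripper's body (76 mm by 85 mm) begins 54 mm behind the grasp point. The pads swing forward as they close: fully open they stand 13 mm farther back than shut.
Start: joints at [-1.145, 0.241, 0.005, 1.335, 0, 1.571], TCP at [0.207, -0.455, 0.231] pointing down, gripper open.
Joint ranges: [-2.72, 2.72], [-1.05, 1.87], [-1.09, 1.28], [-1.99, 2.15], [-1.42, 1.44], [-3.14, 3.14]. Speed limits (rad/s): [2.79, 2.79, 3.14, 3.14, 3.14, 3.14].

## Interface

Orientations are given as a unit quaternion [x, y, z, w].
In Python, from workcell import * gives the robot as it stands.
- The arm moves only by the tool play_rows, never from a script. Its argument "plan" is a list of rows, each a list of 7 numbers: the shift along the tool's x, y, z in mm, then the turn, a rotation vector about the tool's x, y, z in rad, then the closure, from -1 (fully open) to 1 (shut). In form: [[x, y, z, rx, ry, rz, grip], ...]. A call has 1 to 20 rows; each row shifts and turns the commanded pose from where the row before left it, along the tool's axes as they then stand; what a row does not reach is not made up. A row lasts 1/12 s, in which the tool goes at most 41.7 mm and 7.16 degrees, less where a joint would pass 70% of its speed; a pose out of reach is approached as far as the arm can. A call with a gripper value outside its range is refused whole. The fingers move at their own pace and stop on an object; the grip force is fixed at half the most. Time passes only in rows, so rows that do not move let the fingers close. It gives the time, the measured TCP pose, the force and the opening at its end, in the units of the state.
- get_obs(): the state, without advancing time (a new reading comes with each control period).
- camera(name): name is "scene" or "top" or "wrist"; returns a dict with "frame" (400x640x3 uint8, red, green, blue), "depth" (400x640 float32, m along the optical axis (not along the pixel's ray), 0 where there is no reading), "fx", "fy", "cx", "cy" (pixels), "camera_from_world" (4x4, takes a point from world to camera coordinates). Camera axes: x right, y up, looking along -z (the intrinsics and any distortion apply to the point x, -y, -z); pixel columns grow to the right and rows downward; lengths in m; the calibration is good to about 2 mm. A picture is of the moment at which its call begins.
- job_done(): hands the job in, once; it reports no verdict.
Trained networks look in a picture, given as the dict that the camera call returned (one of the last four; its "shot" number tells which), for a name from the list of things; names that differ only in an ending like _2 or _b are one class to them, and where a whole thing is asked for, a point or a joint stands for the part that bears it (a point fixed in the world has none). Each returns a list of dicts, best first, with "confidence" (0 to 1); they miss things now and then, are a little off and sometimes report something else, mostly with a low value. They report only what shows in the picture. A call takes as long as a camera call. They do not tell look-alikes from the thing itself.
- search_frame(thing, picture): "centre" ([x, y, z] in m, in world coordinates, good to about 4 mm: the middle of the surface that is visible of it).
- pinpoint(thing, picture): "centre" ([x, y, z] in m, in world coordinates, good to about 4 mm: a listed point, or the origin of a listed thing).
The state is a dict: "clock": time; "joint_pos": joint angles; "joint_vel": joint speeds; "tau": joint torques, N m; "eef_pos": TCP position; "tool_rot": TCP orientation; "ft_force": force on the tool from outside, world axes, zero at the start; "ft_torque": the same for the moment, N m; "grip_width": finger opening in m.
Only numpy, scipy, OpenCV 4.12 (cv2) and the standard library are available. Lean on these libraries where they do the work, as an engineer would, in place of code of your own. Each camera call takes 0.05 s, during which the arm holds its last target. There are 200 camera calls.

## Task

Four finished bells, the ones with a hanging loop on top, are ready for sale: set each one gently, without dropping it, mouth down in the recess of the wooden base of its own size, the largest bell on the largest base and so on down to the smallest. The two unfinished shells without a loop stay standing where they are.

Things in the scene. Friction and masses are not known exactly. Their poses are not given: they have to be found in the camera images.
- bell_xl: The largest finished bell: copper-brown, loose, mouth down, 76 mm across the mouth, body 72 mm high, narrowing to a flat crown 34 mm across; about 320 g. On the crown a rigid dark steel strap loop to lift it by, 30 mm long (along x), 12 mm thick (along y), 28 mm high: its top is 100 mm above the origin. Origin: centre of the mouth, on the underside; z up.
- bell_l: The second largest finished bell: copper-brown, loose, mouth down, 62 mm across the mouth, body 60 mm high, narrowing to a flat crown 32 mm across; about 230 g. On the crown a rigid dark steel strap loop to lift it by, 30 mm long (along x), 12 mm thick (along y), 28 mm high: its top is 88 mm above the origin. Origin: centre of the mouth, on the underside; z up.
- bell_m: The second smallest finished bell: copper-brown, loose, mouth down, 50 mm across the mouth, body 50 mm high, narrowing to a flat crown 32 mm across; about 160 g. On the crown a rigid dark steel strap loop to lift it by, 30 mm long (along x), 12 mm thick (along y), 28 mm high: its top is 78 mm above the origin. Origin: centre of the mouth, on the underside; z up.
- bell_s: The smallest finished bell: copper-brown, loose, mouth down, 38 mm across the mouth, body 40 mm high, narrowing to a flat crown 32 mm across; about 100 g. On the crown a rigid dark steel strap loop to lift it by, 30 mm long (along x), 12 mm thick (along y), 28 mm high: its top is 68 mm above the origin. Origin: centre of the mouth, on the underside; z up.
- base_xl: The largest wooden base, for the largest finished bell: a pale turned wooden disc fixed to the bench, 110 mm across and 16 mm high, with a round recess 96 mm across and 8 mm deep in its top, its floor 8 mm above the origin. Origin: centre of the underside; z up.
- base_l: The second largest wooden base, for the second largest finished bell: a pale turned wooden disc fixed to the bench, 96 mm across and 16 mm high, with a round recess 82 mm across and 8 mm deep in its top, its floor 8 mm above the origin. Origin: centre of the underside; z up.
- base_m: The second smallest wooden base, for the second smallest finished bell: a pale turned wooden disc fixed to the bench, 84 mm across and 16 mm high, with a round recess 70 mm across and 8 mm deep in its top, its floor 8 mm above the origin. Origin: centre of the underside; z up.
- base_s: The smallest wooden base, for the smallest finished bell: a pale turned wooden disc fixed to the bench, 72 mm across and 16 mm high, with a round recess 58 mm across and 8 mm deep in its top, its floor 8 mm above the origin. Origin: centre of the underside; z up.
- shell_big: The larger of two unfinished bell shells: same copper-brown body as the bells, but with a bare crown and no loop; loose, mouth 70 mm across, 66 mm high. Stays where it is. Origin: centre of the mouth, on the underside; z up.
- shell_small: The smaller of two unfinished bell shells: same copper-brown body as the bells, but with a bare crown and no loop; loose, mouth 44 mm across, 45 mm high. Stays where it is. Origin: centre of the mouth, on the underside; z up.
Mind the look-alikes: they are no part of the job. Leave any yellow look-alike of the bell_xl alone. Leave any yellow look-alike of the bell_s alone.

How it is judged:
At the end, for the whole second after the job is handed in: Each of the four bells stands upright (within 0.1 rad) on the recess floor of the base of its own size, its centre within 13 mm of the base's centre and its mouth 5 to 10.5 mm above the base's underside, released and at rest (under 0.02 m/s); both shells are within 20 mm of where they began (horizontal distance between bell_xl and base_xl below 0.013 m and z of bell_xl in the frame of base_xl between 0.005 and 0.0105 m and angle between each of bell_xl, bell_l, bell_m, bell_s's own z axis and vertical below 0.1 rad and linear speed of each of bell_xl, bell_l, bell_m, bell_s below 0.02 m/s and horizontal distance between bell_l and base_l below 0.013 m and z of bell_l in the frame of base_l between 0.005 and 0.0105 m and horizontal distance between bell_m and base_m below 0.013 m and z of bell_m in the frame of base_m between 0.005 and 0.0105 m and horizontal distance between bell_s and base_s below 0.013 m and z of bell_s in the frame of base_s between 0.005 and 0.0105 m and distance of each of shell_big, shell_small from where it was at the start of the episode below 0.02 m); the robot touches nothing.
It fails at once if a bell is dropped or thrown (faster than 0.7 m/s out of the fingers, a fall of about 25 mm) ((contact force between the fingers and bell_xl below 0.01 N and linear speed of bell_xl above 0.7 m/s) or (contact force between the fingers and bell_l below 0.01 N and linear speed of bell_l above 0.7 m/s) or (contact force between the fingers and bell_m below 0.01 N and linear speed of bell_m above 0.7 m/s) or (contact force between the fingers and bell_s below 0.01 N and linear speed of bell_s above 0.7 m/s)).
It fails at once if the larger unfinished shell is displaced by more than 20 mm or tipped over (distance of shell_big from where it was at the start of the episode above 0.02 m or angle between shell_big's own z axis and vertical above 0.3 rad).
It fails at once if the smaller unfinished shell is displaced by more than 20 mm or tipped over (distance of shell_small from where it was at the start of the episode above 0.02 m or angle between shell_small's own z axis and vertical above 0.3 rad).
It also fails if it takes over 98 s, if anything falls off the work surface, if the arm or the gripper's body presses on something with over 40 N, if the wrist force passes 120 N, or if a joint passes its speed limit or range.

## Working session

There is one attempt and no reset: what is moved stays moved. The work goes in short steps, Python scripts to look and compute and a tool call to move; the robot and the scene stay as the last step left them, time stands still between calls to the robot, and variables do not carry over. Pictures are saved under pics/ and viewed, about 12 in all and at most 16, crops included, and the job is handed in when it is done.

Besides the shell and the picture viewer there is one more tool, called after "Emit:" as name(argument=value, ...) on one line, values as JSON. play_rows: Moves the arm, as the interface text tells. Its arguments: {"type":"object","properties":{"plan":{"type":"array","items":{"type":"array","items":{"type":"number"}}}},"required":["plan"]}

```bash
mkdir -p pics; cat > h.py <<'E'
from workcell import *
import numpy as np, cv2
def save(c,n,crop=None,s=1):
    im=c["frame"][:,:,::-1]
    if crop: a,b,d,e=crop; im=im[b:e,a:d]
    cv2.imwrite("pics/"+n,cv2.resize(im,None,fx=s,fy=s,interpolation=cv2.INTER_CUBIC))
def cloud(c):
    v,u=np.mgrid[0:400,0:640]; d=c["depth"].astype(float)
    P=np.stack([(u-c["cx"])/c["fx"]*d,-(v-c["cy"])/c["fy"]*d,-d,np.ones_like(d)],-1)
    return (P@np.linalg.inv(c["camera_from_world"]).T)[...,:3]
def pix(c,p):
    q=c["camera_from_world"]@np.append(p,1); return np.round([c["cx"]+c["fx"]*q[0]/-q[2],c["cy"]+c["fy"]*q[1]/q[2]])
E
python3 - <<'E'
from h import *
o=get_obs();print(o["clock"],o["eef_pos"],o["tool_rot"],o["grip_width"])
for n in("top","scene"):
    c=camera(n);save(c,n+".png",s=1.25)
    print(n,c["fx"],np.round(c["camera_from_world"],2).tolist())
    for t in "bell_xl bell_l bell_m bell_s base_xl base_l base_m base_s shell_big shell_small".split():
        print(t,[(np.round(r["centre"],3).tolist(),round(r["confidence"],2),pix(c,r["centre"]).tolist()) for r in pinpoint(t,c)[:3]])
E
```

```text
0.0 [ 0.20626247 -0.45479746  0.23044   ] [-0.69098572 -0.15010283  0.69130008 -0.1487013 ] 0.08527498822551012
top 390.4801008338815 [[-0.01, -1.0, -0.0, 0.01], [1.0, -0.01, 0.04, -0.44], [-0.04, -0.0, 1.0, -1.1], [0.0, 0.0, 0.0, 1.0]]
bell_xl [([0.236, -0.249, -0.001], 0.85, [408.0, 265.0]), ([0.332, -0.142, -0.0], 0.82, [370.0, 231.0]), ([0.455, -0.063, 0.002], 0.76, [342.0, 188.0])]
bell_l [([0.593, 0.273, 0.002], 0.76, [224.0, 142.0]), ([0.48, -0.412, 0.002], 0.72, [463.0, 178.0]), ([0.509, 0.313, 0.003], 0.51, [210.0, 171.0])]
bell_m [([0.593, 0.273, 0.002], 0.76, [224.0, 142.0]), ([0.48, -0.412, 0.002], 0.72, [463.0, 178.0]), ([0.509, 0.313, 0.003], 0.51, [210.0, 171.0])]
bell_s [([0.593, 0.273, 0.002], 0.76, [224.0, 142.0]), ([0.48, -0.412, 0.002], 0.72, [463.0, 178.0]), ([0.509, 0.313, 0.003], 0.51, [210.0, 171.0])]
base_xl [([0.455, 0.072, 0.001], 0.67, [294.0, 189.0])]
base_l [([0.638, -0.084, -0.002], 0.85, [347.0, 125.0]), ([0.414, 0.269, 0.0], 0.81, [226.0, 204.0]), ([0.661, 0.068, -0.003], 0.64, [295.0, 118.0])]
base_m [([0.638, -0.084, -0.002], 0.85, [347.0, 125.0]), 
[... 1008 characters left out ...]
275, 0.002], 0.91, [374.0, 293.0]), ([0.509, 0.312, 0.004], 0.71, [406.0, 277.0]), ([0.482, -0.418, 0.002], 0.61, [200.0, 135.0])]
base_xl [([0.452, 0.07, -0.0], 0.72, [338.0, 211.0])]
base_l [([0.417, 0.268, 0.001], 0.91, [410.0, 242.0]), ([0.638, -0.082, -0.0], 0.82, [247.0, 228.0]), ([0.659, 0.07, 0.003], 0.68, [287.0, 265.0])]
base_m [([0.417, 0.268, 0.001], 0.91, [410.0, 242.0]), ([0.638, -0.082, -0.0], 0.82, [247.0, 228.0]), ([0.659, 0.07, 0.003], 0.68, [287.0, 265.0])]
base_s [([0.417, 0.268, 0.001], 0.91, [410.0, 242.0]), ([0.638, -0.082, -0.0], 0.82, [247.0, 228.0]), ([0.659, 0.07, 0.003], 0.68, [287.0, 265.0])]
shell_big [([0.496, 0.409, 0.006], 0.8, [446.0, 297.0])]
shell_small []
```

View pics/top.png

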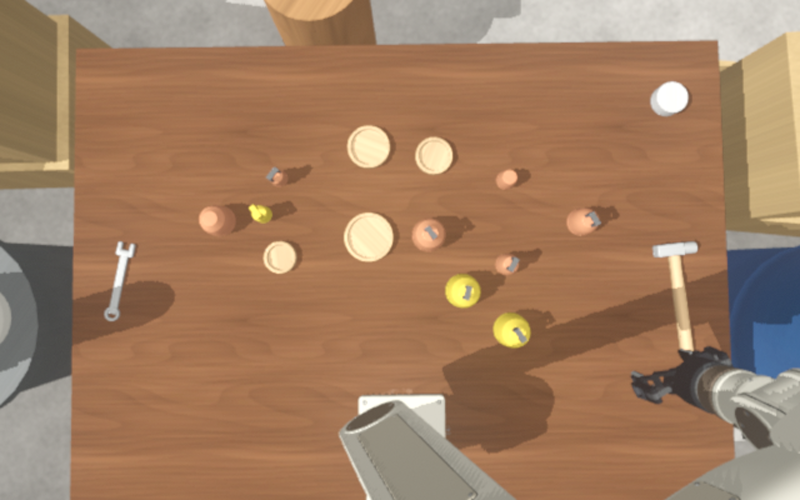

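View pics/scene.png

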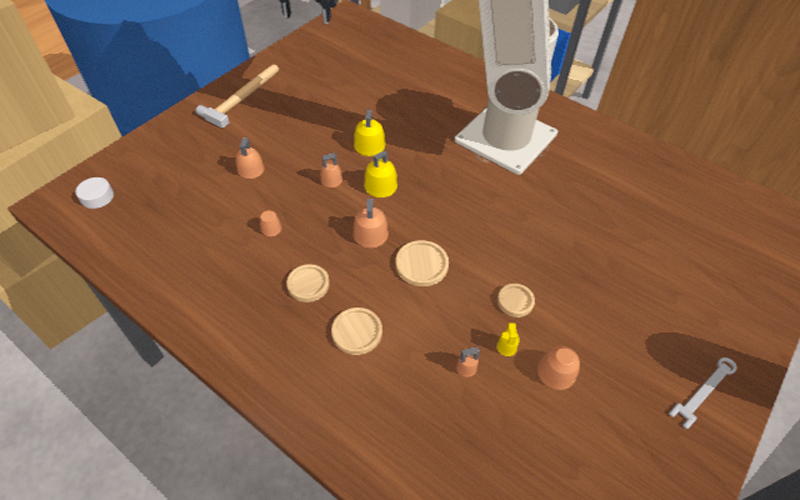

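The pictures show copper bells with loops at top-view (800 px) positions xl (428,234), l (583,222), m (507,264) and s (277,176). Look-alikes are the yellow bells at (463,291), (512,330) and (261,213), and the bare-crown shells at (215,220) and (507,178). The bases are xl (368,237), l (369,147), m (434,156) and s (280,257). Next I'll measure loop yaw and refine centres from depth.

```bash
cat >> h.py <<'E'
BELL={"xl":(.455,-.063,.072,.1),"l":(.481,-.414,.06,.088),"m":(.386,-.241,.05,.078),"s":(.591,.274,.04,.068)}
BASE={"xl":(.454,.071,.055),"l":(.660,.069,.048),"m":(.638,-.083,.042),"s":(.416,.269,.036)}
def loop(P,x,y,zc,zt,r=.035):
    q=P[(np.hypot(P[...,0]-x,P[...,1]-y)<r)&(P[...,2]>zc+.007)&(P[...,2]<zt+.012)]
    if len(q)<15: return len(q)
    (cx,cy),(w,h),a=cv2.minAreaRect((q[:,:2]*1000).astype(np.float32))
    if w<h: w,h,a=h,w,a+90
    return [round(float(v),1) for v in(cx,cy,w,h,(a+90)%180-90,len(q),q[:,2].max()*1000)]
def toolinfo():
    from scipy.spatial.transform import Rotation as R
    o=get_obs(); M=R.from_quat(o["tool_rot"]).as_matrix(); return o,M
E
cat > dims.txt </dev/null
python3 - <<'E'
from h import *
C=[camera(n) for n in("top","scene")]; Q=[cloud(c) for c in C]
for k,v in BELL.items():
    for q in Q: print(k,loop(q,*v))
for k,(x,y,r) in BASE.items():
    for q in Q:
        m=(np.hypot(q[...,0]-x,q[...,1]-y)<r+.012)&(q[...,2]>.0115)&(q[...,2]<.025)
        p=(q[m][:,:2]*1000).astype(np.float32); c,rr=cv2.minEnclosingCircle(p); e=cv2.fitEllipse(cv2.convexHull(p)); print(k,np.round(c,1),round(rr,1),np.round(e[0],1),np.round(e[1],1))
for x,y in((.494,.41),(.58,-.246)): print("shell",[q[(np.hypot(q[...,0]-x,q[...,1]-y)<.05)][:,2].max() for q in Q])
o,M=toolinfo();print(M.round(3))
c=C[0];save(c,"chk.png",(200,100,500,290),2.6)
E
```

```text
xl [455.9, -66.4, 29.3, 12.1, 38.4, 57.0, 103.2]
xl [458.4, -65.1, 32.7, 10.7, 38.6, 71.0, 104.7]
l [481.3, -413.8, 30.1, 13.3, 30.1, 72.0, 90.8]
l [482.9, -412.5, 36.4, 13.9, 27.7, 76.0, 93.6]
m [386.8, -242.1, 29.9, 12.4, -28.0, 62.0, 81.9]
m [388.9, -241.5, 31.2, 18.7, -27.1, 72.0, 82.4]
s [590.5, 273.6, 29.7, 12.7, -37.8, 64.0, 70.6]
s [592.6, 274.0, 30.5, 13.0, -39.4, 108.0, 71.9]
xl [452.2  69.2] 54.7 [452.5  69.3] [107.7 108.7]
xl [454.4  70.6] 57.1 [455.3  70.1] [108.1 112.7]
l [659.   67.1] 48.1 [659.4  67.2] [94.2 94.3]
l [661.5  68.2] 49.1 [661.7  68. ] [94.1 97.1]
m [636.4 -81. ] 42.1 [636.4 -81. ] [81.5 83.6]
m [639.4 -80.7] 42.9 [639.6 -80.1] [82.4 84.7]
s [409.8 270.8] 36.1 [409.8 270.5] [70.2 70.8]
s [412.  271.1] 36.7 [411.9 271.1] [70.4 72. ]
shell [np.float64(0.07017715217284604), np.float64(0.0693028329587505)]
shell [np.float64(0.04946166074349523), np.float64(0.05018730195435073)]
[[ 0.     0.413 -0.911]
 [-0.    -0.911 -0.413]
 [-1.     0.     0.   ]]
```

View pics/chk.png

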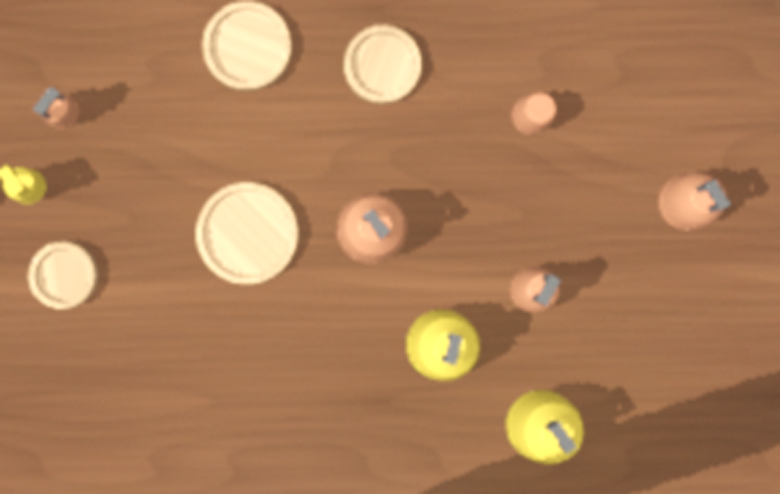

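The crop confirms it: each of the four copper bells carries a grey loop, and the shells have bare crowns. I'll take bell_l first because it is closest to the tool.

```bash
cat >> h.py <<'E'
def go(x,y,z,th):
    "target in mm, jaw-axis angle in deg: prints turn about tool x (first), then shift in the turned tool frame"
    o,M=toolinfo(); t0=np.degrees(np.arctan2(M[1,1],M[0,1])); d=(th-t0+180)%360-180
    t=np.radians(th); R=np.array([[0,0,-1],[np.cos(t),np.sin(t),0],[np.sin(t),-np.cos(t),0]])
    print("rx",round(-np.radians(d),3),"shift",(R@(np.array([x,y,z])-o["eef_pos"]*1000)).round(1),"clock",round(o["clock"],2))
E
python3 -c "
from h import *
go(482,-413,150,-61)"
```

```text
rx -0.08 shift [  81.3   96.5 -261.5] clock 1.2
```

Emit:
play_rows(plan=[[0, 0, 0, -0.08, 0, 0, 0], [5, 6, -17, 0, 0, 0, 0], [5, 6, -17, 0, 0, 0, 0], [5, 6, -17, 0, 0, 0, 0], [5, 6, -17, 0, 0, 0, 0], [5, 6, -17, 0, 0, 0, 0], [5, 6, -17, 0, 0, 0, 0], [5, 6, -17, 0, 0, 0, 0], [5, 6, -17, 0, 0, 0, 0], [5, 6, -17, 0, 0, 0, 0], [5, 6, -17, 0, 0, 0, 0], [5, 6, -17, 0, 0, 0, 0], [5, 6, -17, 0, 0, 0, 0], [5, 6, -17, 0, 0, 0, 0], [5, 6, -17, 0, 0, 0, 0], [5, 6, -17, 0, 0, 0, 0], [1, 0, -6, 0, 0, 0, 0], [0, 0, 0, 0, 0, 0, 0]])

```text
clock: 2.7
eef_pos: [0.4795, -0.4066, 0.1543]
tool_rot: [-0.684, -0.178, 0.685, -0.177]
ft_force: [-1.0, -0.1, 0.5]
grip_width: 0.0426
```

```bash
python3 - <<'E'
from h import *
c=camera("wrist");save(c,"w1.png");o=get_obs();print(o["eef_pos"],o["grip_width"],o["joint_pos"])
print(loop(cloud(c),*BELL["l"])); go(482,-413,63,-61)
E
```

```text
[ 0.4785476  -0.40709054  0.15480684] 0.04259016813893748 [-7.04695335e-01  5.35498876e-01  2.42893555e-01  1.27945475e+00
 -3.99483298e-04  1.92989337e+00]
[481.8, -412.9, 30.5, 11.9, 30.7, 867.0, 90.5]
rx 0.001 shift [91.8  6.8 -0.2] clock 2.75
```

View pics/w1.png

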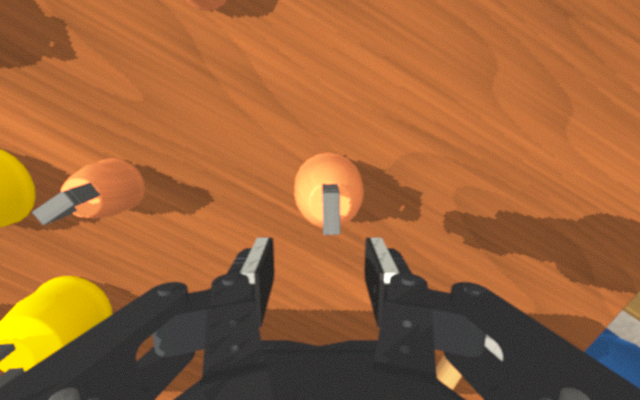

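The wrist view shows copper bell_l at (328,190), its loop standing vertical at (331,210) and lined up midway between the jaws. The measured centre agrees with the first estimate, so I'll descend and grip.

Emit:
play_rows(plan=[[0, 7, 0, -0.02, 0, 0, 0], [15, 0, 0, 0, 0, 0, 0], [20, 0, 0, 0, 0, 0, 0], [20, 0, 0, 0, 0, 0, 0], [15, 0, 0, 0, 0, 0, 0], [12, 0, 0, 0, 0, 0, 0], [9, 0, 0, 0, 0, 0, 0], [0, 0, 0, 0, 0, 0, 0], [0, 0, 0, 0, 0, 0, 0]])

```text
clock: 3.5
eef_pos: [0.4813, -0.4143, 0.0645]
tool_rot: [-0.683, -0.184, 0.683, -0.183]
ft_force: [0.0, 0.7, 0.5]
grip_width: 0.0427
```

Emit:
play_rows(plan=[[0, 0, 0, 0, 0, 0, 1], [0, 0, 0, 0, 0, 0, 1], [0, 0, 0, 0, 0, 0, 1], [0, 0, 0, 0, 0, 0, 1], [0, 0, 0, 0, 0, 0, 1], [0, 0, 0, 0, 0, 0, 1], [0, 0, 0, 0, 0, 0, 1]])

```text
clock: 4.08
eef_pos: [0.4826, -0.4144, 0.0658]
tool_rot: [0.683, 0.183, -0.682, 0.185]
ft_force: [-0.9, 0.0, 5.8]
grip_width: 0.0106
```

Emit:
play_rows(plan=[[-5, 0, 0, 0, 0, 0, 1], [-10, 0, 0, 0, 0, 0, 1], [-15, 0, 0, 0, 0, 0, 1], [-15, 0, 0, 0, 0, 0, 1], [-15, 0, 0, 0, 0, 0, 1], [-15, 0, 0, 0, 0, 0, 1], [-10, 0, 0, 0, 0, 0, 1], [-5, 0, 0, 0, 0, 0, 1], [0, 0, 0, 0, 0, 0, 1]])

```text
clock: 4.83
eef_pos: [0.4824, -0.4142, 0.1557]
tool_rot: [0.683, 0.183, -0.682, 0.184]
ft_force: [0.8, 0.0, -1.3]
grip_width: 0.0107
```

```bash
python3 -c "
from h import *
go(660,68,155,-59.5)"
```

```text
rx -0.006 shift [   0.7 -325.3 -397.8] clock 4.83
```

Emit:
play_rows(plan=[[0, -4, -5, 0, 0, 0, 1], [0, -8, -10, 0, 0, 0, 1], [0, -12, -15, 0, 0, 0, 1], [0, -15, -18, 0, 0, 0, 1], [0, -15, -18, 0, 0, 0, 1], [0, -15, -18, 0, 0, 0, 1], [0, -15, -18, 0, 0, 0, 1], [0, -15, -18, 0, 0, 0, 1], [0, -15, -18, 0, 0, 0, 1], [0, -15, -18, 0, 0, 0, 1], [0, -15, -18, 0, 0, 0, 1], [0, -15, -18, 0, 0, 0, 1], [0, -15, -18, 0, 0, 0, 1], [0, -15, -18, 0, 0, 0, 1], [0, -15, -18, 0, 0, 0, 1], [0, -15, -18, 0, 0, 0, 1], [0, -15, -18, 0, 0, 0, 1], [0, -15, -18, 0, 0, 0, 1], [0, -10, -13, 0, 0, 0, 1], [0, -5, -6, 0, 0, 0, 1]])

```text
clock: 6.5
eef_pos: [0.6249, -0.0216, 0.153]
tool_rot: [-0.682, -0.186, 0.683, -0.184]
ft_force: [0.5, 0.0, -2.0]
grip_width: 0.0105
```

```bash
python3 -c "
from h import *
go(660,68,155,-59.5)"
```

```text
rx -0.003 shift [ -2.  -59.4 -75.7] clock 6.5
```

Emit:
play_rows(plan=[[0, -8, -10, 0, 0, 0, 1], [0, -14, -18, 0, 0, 0, 1], [0, -14, -18, 0, 0, 0, 1], [0, -12, -16, 0, 0, 0, 1], [0, -8, -10, 0, 0, 0, 1], [0, -3, -4, 0, 0, 0, 1], [0, 0, 0, 0, 0, 0, 1], [0, 0, 0, 0, 0, 0, 1]])

```text
clock: 7.17
eef_pos: [0.6609, 0.0632, 0.1539]
tool_rot: [-0.682, -0.183, 0.683, -0.184]
ft_force: [-0.1, 0.5, -2.4]
grip_width: 0.0108
```

```bash
python3 - <<'E'
from h import *
c=camera("wrist");save(c,"w2.png");print(get_obs()["eef_pos"])
go(660,68,76,-59.5)
q=cloud(c);m=(np.hypot(q[...,0]-.66,q[...,1]-.068)<.06)&(q[...,2]>.0115)&(q[...,2]<.025)
p=(q[m][:,:2]*1000).astype(np.float32);print(np.round(cv2.fitEllipse(cv2.convexHull(p)),1) if 0 else (cv2.fitEllipse(cv2.convexHull(p)),len(p)))
E
```

```text
[0.66090679 0.06279641 0.15411116]
rx -0.008 shift [78.1 -4.9 -1.9] clock 7.22
(((660.05908203125, 69.0877456665039), (94.65107727050781, 95.04208374023438), 17.268566131591797), 1605)
```

View pics/w2.png

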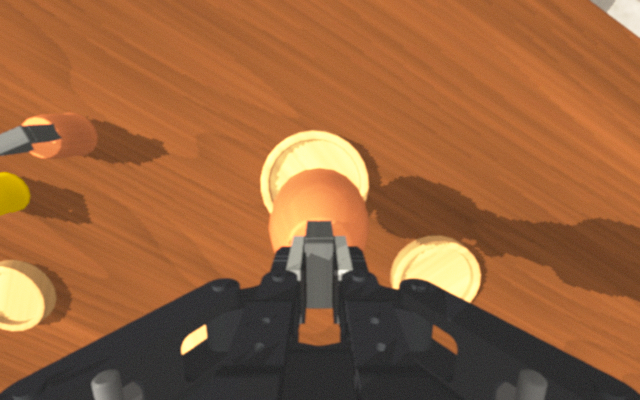

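The wrist view shows the bell hanging straight at (318,215), with its base just behind it at (315,180). I'll correct by 5 mm and lower slowly.

Emit:
play_rows(plan=[[0, -5, -2, 0, 0, 0, 1], [8, 0, 0, 0, 0, 0, 1], [13, 0, 0, 0, 0, 0, 1], [13, 0, 0, 0, 0, 0, 1], [13, 0, 0, 0, 0, 0, 1], [10, 0, 0, 0, 0, 0, 1], [7, 0, 0, 0, 0, 0, 1], [4, 0, 0, 0, 0, 0, 1], [3, 0, 0, 0, 0, 0, 1], [2, 0, 0, 0, 0, 0, 1], [2, 0, 0, 0, 0, 0, 1], [2, 0, 0, 0, 0, 0, 1], [1, 0, 0, 0, 0, 0, 1], [0, 0, 0, 0, 0, 0, 1], [0, 0, 0, 0, 0, 0, 1]])

```text
clock: 8.47
eef_pos: [0.6607, 0.0692, 0.0765]
tool_rot: [0.683, 0.184, -0.683, 0.184]
ft_force: [-0.3, -0.3, -2.7]
grip_width: 0.0111
```

Emit:
play_rows(plan=[[1, 0, 0, 0, 0, 0, 1], [1, 0, 0, 0, 0, 0, 1], [1, 0, 0, 0, 0, 0, 1], [0, 0, 0, 0, 0, 0, 1]])

```text
clock: 8.8
eef_pos: [0.6607, 0.0693, 0.0738]
tool_rot: [0.683, 0.184, -0.683, 0.184]
ft_force: [-1.0, 0.5, 1.1]
grip_width: 0.0106
```

It has touched down, so I'll release and rise.

Emit:
play_rows(plan=[[0, 0, 0, 0, 0, 0, 0.5], [0, 0, 0, 0, 0, 0, 0.2], [0, 0, 0, 0, 0, 0, 0], [0, 0, 0, 0, 0, 0, 0], [-15, 0, 0, 0, 0, 0, 0], [-25, 0, 0, 0, 0, 0, 0], [-30, 0, 0, 0, 0, 0, 0], [-10, 0, 0, 0, 0, 0, 0], [0, 0, 0, 0, 0, 0, 0]])

```text
clock: 9.55
eef_pos: [0.6631, 0.0694, 0.1576]
tool_rot: [0.686, 0.183, -0.68, 0.184]
ft_force: [0.7, 0.7, 0.9]
grip_width: 0.0424
```

```bash
python3 - <<'E'
from h import *
print(get_obs()["eef_pos"]); print(loop(cloud(camera("wrist")),.66,.069,.068,.096)); 
go(457,-66,155,-51.5)
E
```

```text
[0.66314255 0.0694376  0.15760961]
[660.5, 70.7, 30.0, 11.8, 30.7, 892.0, 98.1]
rx -0.146 shift [ -0.  -21.6 244.5] clock 9.6
```

bell_l is seated: loop centre within 2 mm of the base centre, top at the expected height. Next is bell_xl.

Emit:
play_rows(plan=[[0, 0, 0, -0.07, 0, 0, 0], [0, 0, 0, -0.075, 0, 0, 0], [0, -1, 10, 0, 0, 0, 0], [0, -2, 20, 0, 0, 0, 0], [0, -2, 22, 0, 0, 0, 0], [0, -2, 22, 0, 0, 0, 0], [0, -2, 22, 0, 0, 0, 0], [0, -2, 22, 0, 0, 0, 0], [0, -2, 22, 0, 0, 0, 0], [0, -2, 22, 0, 0, 0, 0], [0, -2, 22, 0, 0, 0, 0], [0, -2, 22, 0, 0, 0, 0], [0, -2, 20, 0, 0, 0, 0], [0, -1, 13, 0, 0, 0, 0], [0, 0, 4, 0, 0, 0, 0], [0, 0, 0, 0, 0, 0, 0], [0, 0, 0, 0, 0, 0, 0]])

```text
clock: 11.02
eef_pos: [0.4571, -0.0645, 0.153]
tool_rot: [0.668, 0.233, -0.668, 0.233]
ft_force: [0.4, -0.1, -0.5]
grip_width: 0.0428
```

```bash
python3 - <<'E'
from h import *
r=loop(cloud(camera("wrist")),*BELL["xl"]);print(get_obs()["eef_pos"],r); 
go(r[0],r[1],76,r[4]-90)
E
```

```text
[ 0.45742584 -0.06430442  0.15309547] [456.9, -65.1, 30.0, 11.9, 38.9, 958.0, 102.3]
rx -0.008 shift [77.1  0.3  0.9] clock 11.07
```

Emit:
play_rows(plan=[[12, 0, 1, 0, 0, 0, 0], [18, 0, 0, 0, 0, 0, 0], [18, 0, 0, 0, 0, 0, 0], [15, 0, 0, 0, 0, 0, 0], [9, 0, 0, 0, 0, 0, 0], [5, 0, 0, 0, 0, 0, 0], [0, 0, 0, 0, 0, 0, 0], [0, 0, 0, 0, 0, 0, 1], [0, 0, 0, 0, 0, 0, 1], [0, 0, 0, 0, 0, 0, 1], [0, 0, 0, 0, 0, 0, 1], [0, 0, 0, 0, 0, 0, 1], [0, 0, 0, 0, 0, 0, 1], [0, 0, 0, 0, 0, 0, 1]])

```text
clock: 12.23
eef_pos: [0.457, -0.0655, 0.0772]
tool_rot: [0.669, 0.232, -0.667, 0.233]
ft_force: [1.8, -1.6, 4.6]
grip_width: 0.0106
```

Emit:
play_rows(plan=[[-4, 0, 0, 0, 0, 0, 1], [-8, 0, 0, 0, 0, 0, 1], [-12, 0, 0, 0, 0, 0, 1], [-12, 0, 0, 0, 0, 0, 1], [-8, 0, 0, 0, 0, 0, 1], [-4, 0, 0, 0, 0, 0, 1], [0, 0, 0, 0, 0, 0, 1]])

```text
clock: 12.82
eef_pos: [0.456, -0.0652, 0.125]
tool_rot: [0.668, 0.233, -0.667, 0.233]
ft_force: [-0.3, -0.9, -2.8]
grip_width: 0.0107
```

```bash
python3 -c "
from h import *
go(453.5,70.3,125,-51.5)"
```

```text
rx -0.001 shift [   0.  -107.6  -82.4] clock 12.82
```

Emit:
play_rows(plan=[[0, -5, -4, 0, 0, 0, 1], [0, -10, -8, 0, 0, 0, 1], [0, -15, -11, 0, 0, 0, 1], [0, -16, -12, 0, 0, 0, 1], [0, -16, -12, 0, 0, 0, 1], [0, -16, -12, 0, 0, 0, 1], [0, -15, -11, 0, 0, 0, 1], [0, -10, -8, 0, 0, 0, 1], [0, -4, -4, 0, 0, 0, 1], [0, 0, 0, 0, 0, 0, 1], [0, 0, 0, 0, 0, 0, 1]])

```text
clock: 13.73
eef_pos: [0.453, 0.0695, 0.1238]
tool_rot: [-0.667, -0.233, 0.668, -0.233]
ft_force: [-0.3, 0.2, -2.8]
grip_width: 0.0104
```

```bash
cat >> h.py <<'E'
def rim(c,x,y,r):
    q=cloud(c);m=(np.hypot(q[...,0]-x,q[...,1]-y)<r+.010)&(q[...,2]>.0115)&(q[...,2]<.022)
    p=(q[m][:,:2]*1000).astype(np.float32)
    from scipy.optimize import least_squares
    h=cv2.convexHull(p)[:,0]; s=least_squares(lambda v:np.hypot(h[:,0]-v[0],h[:,1]-v[1])-r*1000,[x*1000,y*1000],loss="soft_l1").x
    return s.round(1),len(p)
E
python3 - <<'E'
from h import *
c=camera("wrist");print(get_obs()["eef_pos"],rim(c,*BASE["xl"]))
go(453.5,70.3,85.2,-51.5)
E
```

```text
[0.45314768 0.06909812 0.12389538] (array([452.8,  70.8]), 2286)
rx -0.001 shift [38.7 -0.7 -1. ] clock 13.78
```

Emit:
play_rows(plan=[[5, -1, -1, 0, 0, 0, 1], [9, 0, 0, 0, 0, 0, 1], [8, 0, 0, 0, 0, 0, 1], [5, 0, 0, 0, 0, 0, 1], [3, 0, 0, 0, 0, 0, 1], [2, 0, 0, 0, 0, 0, 1], [2, 0, 0, 0, 0, 0, 1], [1, 0, 0, 0, 0, 0, 1], [1, 0, 0, 0, 0, 0, 1], [1, 0, 0, 0, 0, 0, 1], [0, 0, 0, 0, 0, 0, 1], [0, 0, 0, 0, 0, 0, 1]])

```text
clock: 14.78
eef_pos: [0.4537, 0.071, 0.0874]
tool_rot: [0.668, 0.233, -0.668, 0.233]
ft_force: [0.3, -0.5, -2.8]
grip_width: 0.0104
```

Emit:
play_rows(plan=[[1, 0, 0, 0, 0, 0, 1], [1, 0, 0, 0, 0, 0, 1], [1, 0, 0, 0, 0, 0, 1], [0, 0, 0, 0, 0, 0, 1]])

```text
clock: 15.12
eef_pos: [0.454, 0.0708, 0.0852]
tool_rot: [0.668, 0.233, -0.667, 0.233]
ft_force: [-2.3, -1.6, 3.8]
grip_width: 0.0106
```

Touchdown (force rose from -2.8 to +3.8 N). Releasing.

Emit:
play_rows(plan=[[0, 0, 0, 0, 0, 0, 0.5], [0, 0, 0, 0, 0, 0, 0.2], [0, 0, 0, 0, 0, 0, 0], [0, 0, 0, 0, 0, 0, 0], [-15, 0, 0, 0, 0, 0, 0], [-25, 0, 0, 0, 0, 0, 0], [-25, 0, 0, 0, 0, 0, 0], [-10, 0, 0, 0, 0, 0, 0], [0, 0, 0, 0, 0, 0, 0]])

```text
clock: 15.87
eef_pos: [0.4559, 0.0713, 0.1621]
tool_rot: [0.67, 0.232, -0.666, 0.233]
ft_force: [-0.3, 0.7, -0.4]
grip_width: 0.0429
```

```bash
python3 - <<'E'
from h import *
o=get_obs();print(o["eef_pos"],o["joint_pos"]); print(loop(cloud(camera("wrist")),.453,.071,.08,.108)); 
go(388,-242,160,-117.5);go(388,-242,160,62.5)
go(591.5,274,160,51.5);go(591.5,274,160,-128.5)
E
```

```text
[0.45591924 0.07133402 0.16213399] [ 1.55166900e-01  2.04507186e-01 -2.27728949e-01  1.13231397e+00
  5.58785186e-05  2.62592387e+00]
[453.6, 72.0, 29.9, 11.9, 38.2, 966.0, 110.4]
rx 1.151 shift [  0.4 308.6 -85.3] clock 15.92
rx -1.991 shift [   0.4 -308.6   85.3] clock 15.92
rx -1.799 shift [  0.4 243.8 -19.3] clock 15.92
rx 1.343 shift [   0.4 -243.8   19.3] clock 15.92
```

bell_xl is seated, within 1.5 mm. For bell_m I'll use jaw angle 62.5° to stay within joint 6's range.

Emit:
play_rows(plan=[[0, 0, 0, -0.117, 0, 0, 0], [0, 0, 0, -0.117, 0, 0, 0], [0, 0, 0, -0.117, 0, 0, 0], [0, 0, 0, -0.117, 0, 0, 0], [0, 0, 0, -0.117, 0, 0, 0], [0, 0, 0, -0.117, 0, 0, 0], [0, 0, 0, -0.117, 0, 0, 0], [0, 0, 0, -0.117, 0, 0, 0], [0, 0, 0, -0.117, 0, 0, 0], [0, 0, 0, -0.117, 0, 0, 0], [0, 0, 0, -0.117, 0, 0, 0], [0, 0, 0, -0.117, 0, 0, 0], [0, 0, 0, -0.117, 0, 0, 0], [0, 0, 0, -0.117, 0, 0, 0], [0, 0, 0, -0.117, 0, 0, 0], [0, 0, 0, -0.117, 0, 0, 0], [0, 0, 0, -0.117, 0, 0, 0], [0, 0, 0, 0, 0, 0, 0]])

```text
clock: 17.42
eef_pos: [0.4526, 0.0708, 0.1577]
tool_rot: [0.168, 0.688, -0.168, 0.686]
ft_force: [0.9, -0.5, 0.1]
grip_width: 0.0425
```

Emit:
play_rows(plan=[[0, -9, 2, 0, 0, 0, 0], [0, -17, 5, 0, 0, 0, 0], [0, -21, 6, 0, 0, 0, 0], [0, -21, 6, 0, 0, 0, 0], [0, -21, 6, 0, 0, 0, 0], [0, -21, 6, 0, 0, 0, 0], [0, -21, 6, 0, 0, 0, 0], [0, -21, 6, 0, 0, 0, 0], [0, -21, 6, 0, 0, 0, 0], [0, -21, 6, 0, 0, 0, 0], [0, -21, 6, 0, 0, 0, 0], [0, -21, 6, 0, 0, 0, 0], [0, -21, 5, 0, 0, 0, 0], [0, -21, 5, 0, 0, 0, 0], [0, -19, 5, 0, 0, 0, 0], [0, -12, 3, 0, 0, 0, 0], [0, 0, 0, 0, 0, 0, 0], [0, 0, 0, 0, 0, 0, 0]])

```text
clock: 18.92
eef_pos: [0.3848, -0.2426, 0.1587]
tool_rot: [0.17, 0.687, -0.17, 0.686]
ft_force: [0.3, -0.0, -0.1]
grip_width: 0.0427
```

```bash
python3 - <<'E'
from h import *
c=camera("wrist");r=loop(cloud(c),*BELL["m"]);print(get_obs()["eef_pos"],r);save(c,"w3.png")
go(388,-242,54,62.5)
if isinstance(r,list): go(r[0],r[1],54,r[4]+90)
E
```

```text
[ 0.38508773 -0.242114    0.1587777 ] [386.9, -241.7, 30.0, 12.0, -29.4, 753.0, 80.1]
rx -0.004 shift [104.8   1.4   2.5] clock 18.97
rx 0.029 shift [104.8   1.3   1.4] clock 18.97
```

View pics/w3.png

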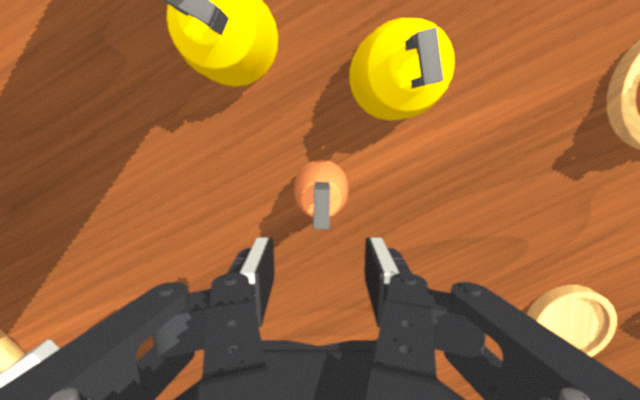

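The small copper bell_m at (321,195) is between the jaws with its loop aligned. The yellow bells at (222,40) and (403,68) are clear. Descending and gripping.

Emit:
play_rows(plan=[[12, 1, 2, 0.029, 0, 0, 0], [20, 0, 0, 0, 0, 0, 0], [22, 0, 0, 0, 0, 0, 0], [20, 0, 0, 0, 0, 0, 0], [16, 0, 0, 0, 0, 0, 0], [10, 0, 0, 0, 0, 0, 0], [5, 0, 0, 0, 0, 0, 0], [0, 0, 0, 0, 0, 0, 0], [0, 0, 0, 0, 0, 0, 1], [0, 0, 0, 0, 0, 0, 1], [0, 0, 0, 0, 0, 0, 1], [0, 0, 0, 0, 0, 0, 1], [0, 0, 0, 0, 0, 0, 1], [0, 0, 0, 0, 0, 0, 1], [0, 0, 0, 0, 0, 0, 1]])

```text
clock: 20.22
eef_pos: [0.3888, -0.2428, 0.0552]
tool_rot: [0.178, 0.683, -0.179, 0.685]
ft_force: [-0.9, -0.1, 6.2]
grip_width: 0.0107
```

Emit:
play_rows(plan=[[-4, 0, 0, 0, 0, 0, 1], [-8, 0, 0, 0, 0, 0, 1], [-14, 0, 0, 0, 0, 0, 1], [-14, 0, 0, 0, 0, 0, 1], [-8, 0, 0, 0, 0, 0, 1], [-4, 0, 0, 0, 0, 0, 1], [0, 0, 0, 0, 0, 0, 1]])

```text
clock: 20.8
eef_pos: [0.3885, -0.2426, 0.1072]
tool_rot: [0.178, 0.684, -0.179, 0.685]
ft_force: [-0.8, 0.3, -2.8]
grip_width: 0.0105
```

```bash
python3 -c "
from h import *
go(638,-81,107,60.6)"
```

```text
rx 0.002 shift [2.000e-01 2.633e+02 1.380e+02] clock 20.8
```

Emit:
play_rows(plan=[[0, 6, 3, 0, 0, 0, 1], [0, 12, 6, 0, 0, 0, 1], [0, 17, 9, 0, 0, 0, 1], [0, 19, 10, 0, 0, 0, 1], [0, 19, 10, 0, 0, 0, 1], [0, 19, 10, 0, 0, 0, 1], [0, 19, 10, 0, 0, 0, 1], [0, 19, 10, 0, 0, 0, 1], [0, 19, 10, 0, 0, 0, 1], [0, 19, 10, 0, 0, 0, 1], [0, 19, 10, 0, 0, 0, 1], [0, 19, 10, 0, 0, 0, 1], [0, 19, 10, 0, 0, 0, 1], [0, 17, 9, 0, 0, 0, 1], [0, 12, 6, 0, 0, 0, 1], [0, 7, 4, 0, 0, 0, 1], [0, 2, 1, 0, 0, 0, 1], [0, 0, 0, 0, 0, 0, 1], [0, 0, 0, 0, 0, 0, 1]])

```text
clock: 22.38
eef_pos: [0.6361, -0.0806, 0.1056]
tool_rot: [0.179, 0.685, -0.179, 0.684]
ft_force: [0.4, -0.8, -1.9]
grip_width: 0.0109
```

```bash
python3 - <<'E'
from h import *
c=camera("wrist");r=rim(c,*BASE["m"]);print(get_obs()["eef_pos"],r)
go(638,-81,63.2,60.6)
E
```

```text
[ 0.63603873 -0.08079243  0.10586858] (array([637.2, -80.6]), 2154)
rx 0.002 shift [42.7  0.8  1.8] clock 22.43
```

Emit:
play_rows(plan=[[6, 1, 1, 0, 0, 0, 1], [9, 0, 0, 0, 0, 0, 1], [9, 0, 0, 0, 0, 0, 1], [6, 0, 0, 0, 0, 0, 1], [4, 0, 0, 0, 0, 0, 1], [3, 0, 0, 0, 0, 0, 1], [2, 0, 0, 0, 0, 0, 1], [1, 0, 0, 0, 0, 0, 1], [1, 0, 0, 0, 0, 0, 1], [1, 0, 0, 0, 0, 0, 1], [1, 0, 0, 0, 0, 0, 1], [0, 0, 0, 0, 0, 0, 1], [0, 0, 0, 0, 0, 0, 1]])

```text
clock: 23.52
eef_pos: [0.6385, -0.08, 0.0635]
tool_rot: [0.179, 0.684, -0.179, 0.684]
ft_force: [0.1, -0.2, -1.8]
grip_width: 0.0108
```

Emit:
play_rows(plan=[[1, 0, 0, 0, 0, 0, 1], [1, 0, 0, 0, 0, 0, 1], [0, 0, 0, 0, 0, 0, 1]])

```text
clock: 23.77
eef_pos: [0.6387, -0.08, 0.0634]
tool_rot: [0.179, 0.684, -0.179, 0.685]
ft_force: [-3.1, 0.5, 5.9]
grip_width: 0.0103
```

Emit:
play_rows(plan=[[0, 0, 0, 0, 0, 0, 0.5], [0, 0, 0, 0, 0, 0, 0.2], [0, 0, 0, 0, 0, 0, 0], [0, 0, 0, 0, 0, 0, 0], [-15, 0, 0, 0, 0, 0, 0], [-25, 0, 0, 0, 0, 0, 0], [-30, 0, 0, 0, 0, 0, 0], [-20, 0, 0, 0, 0, 0, 0], [0, 0, 0, 0, 0, 0, 0]])

```text
clock: 24.52
eef_pos: [0.6416, -0.0803, 0.1571]
tool_rot: [0.179, 0.681, -0.178, 0.688]
ft_force: [1.1, -0.4, 0.6]
grip_width: 0.0425
```

```bash
python3 - <<'E'
from h import *
o=get_obs();print(o["eef_pos"],o["joint_pos"][5]); print(loop(cloud(camera("wrist")),.637,-.081,.058,.086)); 
go(591.5,274,150,51.5)
E
```

```text
[ 0.64161341 -0.08034985  0.15707529] 0.3861537787759663
[637.2, -78.9, 30.3, 11.9, -29.0, 841.0, 88.2]
rx 0.161 shift [   4.5  246.7 -258.8] clock 24.57
```

bell_m is seated, within 2 mm. On to bell_s.

Emit:
play_rows(plan=[[0, 0, 0, 0.08, 0, 0, 0], [0, 0, 0, 0.08, 0, 0, 0], [0, 7, -7, 0, 0, 0, 0], [0, 14, -15, 0, 0, 0, 0], [0, 17, -18, 0, 0, 0, 0], [0, 17, -18, 0, 0, 0, 0], [0, 17, -18, 0, 0, 0, 0], [0, 17, -18, 0, 0, 0, 0], [0, 17, -18, 0, 0, 0, 0], [0, 17, -18, 0, 0, 0, 0], [0, 17, -18, 0, 0, 0, 0], [0, 17, -18, 0, 0, 0, 0], [0, 17, -18, 0, 0, 0, 0], [0, 17, -18, 0, 0, 0, 0], [0, 17, -18, 0, 0, 0, 0], [0, 17, -18, 0, 0, 0, 0], [0, 15, -15, 0, 0, 0, 0], [0, 7, -7, 0, 0, 0, 0], [0, 0, 0, 0, 0, 0, 0], [0, 0, 0, 0, 0, 0, 0]])

```text
clock: 26.23
eef_pos: [0.5876, 0.2751, 0.1503]
tool_rot: [0.232, 0.668, -0.233, 0.668]
ft_force: [0.2, -0.6, -0.1]
grip_width: 0.0427
```

```bash
python3 - <<'E'
from h import *
c=camera("wrist");r=loop(cloud(c),*BELL["s"]);print(get_obs()["eef_pos"],r);save(c,"w4.png")
go(r[0],r[1],44,r[4]+90)
E
```

```text
[0.58791666 0.27437081 0.15062827] [590.7, 275.0, 30.5, 11.9, -38.3, 757.0, 70.3]
rx -0.002 shift [106.6   2.2   1.8] clock 26.28
```

View pics/w4.png

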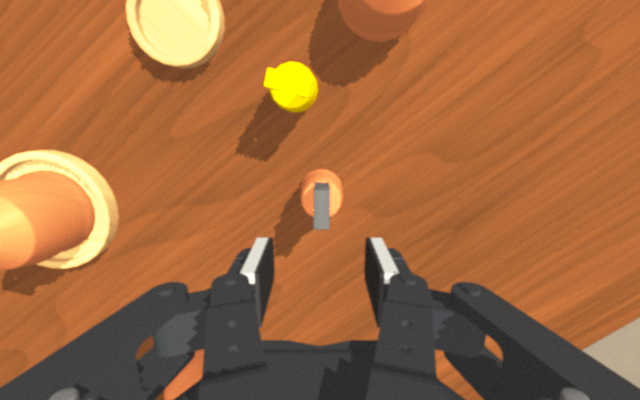

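Copper bell_s at (321,195) is aligned with the jaws, and the yellow one at (292,88) and shell_big at (385,10) are clear. Its base is at (176,22).

Emit:
play_rows(plan=[[12, 2, 2, 0, 0, 0, 0], [20, 0, 0, 0, 0, 0, 0], [22, 0, 0, 0, 0, 0, 0], [20, 0, 0, 0, 0, 0, 0], [16, 0, 0, 0, 0, 0, 0], [11, 0, 0, 0, 0, 0, 0], [5, 0, 0, 0, 0, 0, 0], [0, 0, 0, 0, 0, 0, 0], [0, 0, 0, 0, 0, 0, 1], [0, 0, 0, 0, 0, 0, 1], [0, 0, 0, 0, 0, 0, 1], [0, 0, 0, 0, 0, 0, 1], [0, 0, 0, 0, 0, 0, 1], [0, 0, 0, 0, 0, 0, 1], [0, 0, 0, 0, 0, 0, 1]])

```text
clock: 27.53
eef_pos: [0.592, 0.2758, 0.0467]
tool_rot: [0.233, 0.667, -0.232, 0.668]
ft_force: [-0.4, -1.2, 5.4]
grip_width: 0.0105
```

Emit:
play_rows(plan=[[-4, 0, 0, 0, 0, 0, 1], [-8, 0, 0, 0, 0, 0, 1], [-16, 0, 0, 0, 0, 0, 1], [-20, 0, 0, 0, 0, 0, 1], [-20, 0, 0, 0, 0, 0, 1], [-16, 0, 0, 0, 0, 0, 1], [-8, 0, 0, 0, 0, 0, 1], [-4, 0, 0, 0, 0, 0, 1], [0, 0, 0, 0, 0, 0, 1]])

```text
clock: 28.28
eef_pos: [0.5912, 0.2757, 0.1419]
tool_rot: [0.233, 0.667, -0.232, 0.668]
ft_force: [-0.6, -0.7, -0.5]
grip_width: 0.0104
```

```bash
python3 -c "
from h import *
go(411,271,140,51.7)"
```

```text
rx -0.002 shift [   1.9 -115.4 -138.5] clock 28.28
```

Emit:
play_rows(plan=[[0, -5, -6, 0, 0, 0, 1], [0, -10, -12, 0, 0, 0, 1], [0, -14, -17, 0, 0, 0, 1], [0, -14, -17, 0, 0, 0, 1], [0, -14, -17, 0, 0, 0, 1], [0, -14, -17, 0, 0, 0, 1], [0, -14, -17, 0, 0, 0, 1], [0, -14, -17, 0, 0, 0, 1], [0, -10, -12, 0, 0, 0, 1], [0, -6, -6, 0, 0, 0, 1], [0, 0, 0, 0, 0, 0, 1], [0, 0, 0, 0, 0, 0, 1]])

```text
clock: 29.28
eef_pos: [0.4115, 0.2712, 0.1409]
tool_rot: [0.232, 0.668, -0.233, 0.668]
ft_force: [0.3, 0.2, -0.8]
grip_width: 0.0107
```

```bash
python3 - <<'E'
from h import *
c=camera("wrist");r=rim(c,.411,.271,.036);print(get_obs()["eef_pos"],r)
go(411,271,54.7,51.7)
E
```

```text
[0.41219491 0.27129773 0.14107855] (array([409.7, 271.5]), 1449)
rx -0.003 shift [86.4 -1.  -0.8] clock 29.33
```

Emit:
play_rows(plan=[[8, -1, -1, 0, 0, 0, 1], [14, 0, 0, 0, 0, 0, 1], [16, 0, 0, 0, 0, 0, 1], [14, 0, 0, 0, 0, 0, 1], [10, 0, 0, 0, 0, 0, 1], [8, 0, 0, 0, 0, 0, 1], [5, 0, 0, 0, 0, 0, 1], [3, 0, 0, 0, 0, 0, 1], [2, 0, 0, 0, 0, 0, 1], [1, 0, 0, 0, 0, 0, 1], [1, 0, 0, 0, 0, 0, 1], [1, 0, 0, 0, 0, 0, 1], [1, 0, 0, 0, 0, 0, 1], [0, 0, 0, 0, 0, 0, 1], [0, 0, 0, 0, 0, 0, 1]])

```text
clock: 30.58
eef_pos: [0.4101, 0.2711, 0.0575]
tool_rot: [0.233, 0.668, -0.233, 0.668]
ft_force: [-0.0, -0.1, -0.6]
grip_width: 0.0105
```

Emit:
play_rows(plan=[[1, 0, 0, 0, 0, 0, 1], [1, 0, 0, 0, 0, 0, 1], [1, 0, 0, 0, 0, 0, 1], [0, 0, 0, 0, 0, 0, 1]])

```text
clock: 30.92
eef_pos: [0.4101, 0.2711, 0.0546]
tool_rot: [0.233, 0.668, -0.233, 0.668]
ft_force: [-1.1, -0.4, 3.0]
grip_width: 0.0106
```

Emit:
play_rows(plan=[[0, 0, 0, 0, 0, 0, 0.5], [0, 0, 0, 0, 0, 0, 0.2], [0, 0, 0, 0, 0, 0, 0], [0, 0, 0, 0, 0, 0, 0], [-15, 0, 0, 0, 0, 0, 0], [-25, 0, 0, 0, 0, 0, 0], [-30, 0, 0, 0, 0, 0, 0], [-30, 0, 0, 0, 0, 0, 0], [-30, 0, 0, 0, 0, 0, 0], [-30, 0, 0, 0, 0, 0, 0], [-10, 0, 0, 0, 0, 0, 0], [0, 0, 0, 0, 0, 0, 0], [0, 0, 0, 0, 0, 0, 0]])

```text
clock: 32.0
eef_pos: [0.41, 0.271, 0.2238]
tool_rot: [0.233, 0.668, -0.233, 0.668]
ft_force: [0.5, 0.0, -0.2]
grip_width: 0.0426
```

```bash
python3 - <<'E'
from h import *
T={"xl":(.453,.071,.08,.108),"l":(.66,.069,.068,.096),"m":(.637,-.081,.058,.086),"s":(.41,.271,.048,.076)}
for n in("wrist","scene","top"):
    c=camera(n);q=cloud(c)
    for k,v in T.items(): print(n,k,loop(q,*v))
    if n=="scene":
        save(c,"end.png",s=1.25)
    for t in("shell_big","shell_small"):print(t,[(np.round(r["centre"],3).tolist(),round(r["confidence"],2)) for r in pinpoint(t,c)[:2]])
E
```

```text
wrist xl [463.1, 78.7, 14.1, 6.9, -68.1, 104.0, 110.5]
wrist l 0
wrist m 0
wrist s [409.1, 270.6, 30.1, 12.0, -38.5, 466.0, 78.4]
shell_big [([0.494, 0.411, -0.003], 0.92)]
shell_small []
scene xl [455.5, 71.0, 33.7, 11.6, 39.2, 79.0, 112.6]
scene l [662.5, 70.1, 32.9, 11.9, 29.6, 96.0, 100.5]
scene m [639.6, -78.6, 29.7, 14.6, -28.5, 89.0, 89.5]
scene s [411.3, 270.0, 31.2, 15.3, -40.8, 101.0, 79.2]
shell_big [([0.497, 0.41, 0.004], 0.65)]
shell_small [([0.585, -0.244, -0.002], 0.76)]
top xl [453.1, 70.3, 29.7, 11.5, 38.7, 56.0, 112.2]
top l [659.1, 68.8, 29.9, 12.0, 31.1, 63.0, 99.7]
top m [637.1, -79.8, 31.4, 12.1, -29.3, 59.0, 89.3]
top s [409.1, 269.3, 30.3, 12.7, -37.0, 64.0, 79.2]
shell_big [([0.497, 0.414, 0.002], 0.82), ([0.637, -0.081, 0.01], 0.5)]
shell_small [([0.66, 0.072, 0.008], 0.63), ([0.58, -0.246, 0.001], 0.52)]
```

View pics/end.png

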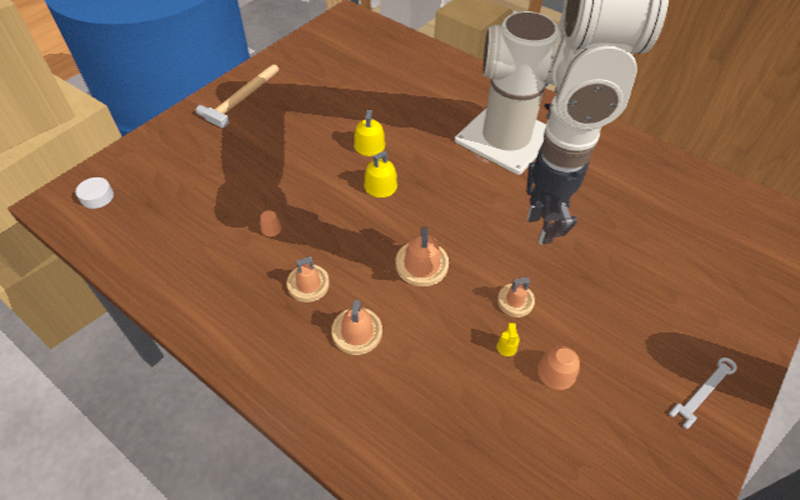

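The picture shows all four bells upright on their own bases: xl (422,262), l (357,328), m (307,281) and s (516,299). The shells at (270,222) and (559,367) and the yellow bells haven't moved, and the gripper is clear. Handing in.

```bash
python3 -c "
from h import *
print(job_done())"
```

```text
the job is handed in; nothing more can be done
None
```

All four finished bells were lifted by their loops and lowered until the force reading showed contact. They were then released in the recess of their own-size base, at about 32 s of the 98 s allowed. I handed the job in; no verdict is reported.

- **Position:** In the last checks, the loop centres were within about 3 mm of the base centres on the top and scene cameras. The wrist camera's last view covered bell_s only: it agreed there, had bell_l and bell_m out of sight, and gave no usable reading for bell_xl because it was only partly in view.
- **Height:** Loop tops read 2–5 mm above nominal in every view. The cameras showed a similar offset (about 2–5 mm) before anything was moved, and the tool height at touchdown matched the 8 mm recess floor within about 0.3 mm.
- **Shells and look-alikes:** The shell readings stayed within about 5 mm of the first ones, and the last picture shows the shells and the yellow bells unmoved. The network missed shell_small in one view and mistook placed bells for shells in another; the picture showed this was a false report.

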